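# Open the delivery carton and take out the amber bottle

## Task

Swing both flaps of the cardboard carton open and fold them back well past upright, so that they stay leaning outwards and the bottles inside are exposed. Then lift out the amber bottle with the black cap and set it down upright, without dropping it, wholly on the round cork coaster, and let go of it. Keep the amber bottle upright on the way and leave the green bottle in the carton and everything else on the counter as it is.

Things in the scene. Friction and masses are not known exactly. Their poses are not given: they have to be found in the camera images.
- carton: brown cardboard carton, fixed, left or right of the middle: outside 254 mm (its x) by 180 mm (its y) by 120 mm high, walls and floor 5 mm. Origin: centre of its underside, z up. A 4 mm partition across x = 0, 55 mm high, makes two compartments; a bottle stands in each, at about x = +50 and -50 mm, y = 0 (within 8 mm). The flaps hinge on the rims of the two long sides; the short ends have none
- flap_left (a joint): angle, rad, of the cardboard flap on the carton's +y long side: 0 = level, reaching in over the carton; grows as its free edge rises; 1.57 = upright; 2.6 = stop, leaning far out. Starts ajar at 0.6 to 0.95; stiff crease (0.05 N m), stays where left. Flap 246 mm long, 70 mm from hinge to free edge, 6 mm thick; free, no catch; level flaps would leave a 35 mm slot between them
- flap_left_hinge (a point): middle of that flap's hinge line, on the carton's +y long side, 123 mm above the counter; the hinge runs along the carton's x
- flap_left_edge (a point): middle of that flap's free edge (moves with the flap), in mid-thickness, 70 mm from the hinge
- flap_right (a joint): angle, rad, of the cardboard flap on the carton's -y long side: 0 = level, reaching in over the carton; grows as its free edge rises; 1.57 = upright; 2.6 = stop, leaning far out. Starts ajar at 0.6 to 0.95; stiff crease (0.05 N m), stays where left. Flap 246 mm long, 70 mm from hinge to free edge, 6 mm thick; free, no catch; level flaps would leave a 35 mm slot between them
- flap_right_hinge (a point): middle of that flap's hinge line, on the carton's -y long side, 123 mm above the counter; the hinge runs along the carton's x
- flap_right_edge (a point): middle of that flap's free edge (moves with the flap), in mid-thickness, 70 mm from the hinge
- amber_bottle: the bottle to take out: amber glass with paper label, 105 mm tall: body 44 mm across up to 62 mm, shoulder, black cap 32 mm across from 75 to 105 mm. Origin: centre of its underside, z up; about 160 g (the amber one varies). Starts loose and upright on the carton's inner floor, in one of its two compartments (which one varies)
- green_bottle: bystander, stays in the carton: same shape as the amber bottle, green glass, 105 mm tall: body 44 mm across up to 62 mm, shoulder, white cap 32 mm across from 75 to 105 mm. Origin: centre of its underside, z up; about 160 g (the amber one varies). Starts loose and upright on the carton's inner floor, in one of its two compartments (which one varies)
- coaster: round cork coaster, 100 mm across, 6 mm thick, fixed on the counter on the other side from the carton. Origin: centre of its underside; its top is 6 mm above it
- cream_jar: bystander: small white jar with a blue band and white lid, 52 mm across, 55 mm tall, loose, standing just beyond the coaster (about 110 to 150 mm to +x). Origin: centre of its underside
- flask: bystander: conical glass flask, 80 mm across the foot, 121 mm tall, loose, on the counter beyond the work. Origin: centre of its underside
- wash_bottle: bystander: white plastic squeeze bottle with blue collar and spout, 68 mm across, 168 mm tall, loose, beyond the work. Origin: centre of its underside
There are look-alikes about, which are no part of the job. Of the things that look like the coaster, the larger one is meant.

How it is judged:
By the outcome, as a careful person would: the job done as asked, in the order asked, and still so for the second after the job is handed in, with the robot touching nothing.
It also fails if it takes over 72 s, if anything falls off the work surface, if the arm or the gripper's body presses on something with over 40 N, if the wrist force passes 120 N, or if a joint passes its speed limit or range.

## Robot

A 7-joint arm with a two-finger parallel gripper is mounted at the origin on the work surface. World frame = base frame: x ahead of the robot, y to its left, z up, the work surface at z = 0. Lengths are in m, angles in degrees, forces in N, time in s.
With the tool pointing down it reaches from about 0.425 to 0.875 m from the base axis. Payload 4.7 kg.
Tool frame: the origin (TCP) lies midway between the tips of the shut fingers; the grasp point (between the pads) lies env.grip_point_offset behind it (env.grip_point_offset is the distance from the TCP to the grasp point, in m); z points along the fingers, y is the line along which they close (so a half turn about z gives the same grasp; the last joint's range is limited). The gripper opens to 87 mm and grips with 3 to 60 N. Pads are 19 mm wide; open, the fingers measure 117 mm over their backs; the gripper's body (75 mm by 190 mm) begins 51 mm behind the grasp point.
Start: joints at [-64.567, 18.392, -4.016, 83.108, 1.295, 78.541, -3.26], TCP at [0.271, 0.591, 0.223] pointing down, gripper open.
Joint ranges: [-163.93, 163.93], [-17.29, 119.83], [-79.2, 71.16], [3.27, 140.29], [-89.18, 269.18], [5.43, 117.66], [-154.24, 154.24]. Speed limits (degrees/s): [147.25, 147.25, 180, 180, 180, 180, 180].

## Interface

Orientations are given as [roll, pitch, yaw] about the fixed x, y, z axes, in that order (R = Rz(yaw) Ry(pitch) Rx(roll)).
In Python, from cell import env gives the robot as it stands.
- The arm moves only by the shell command python3 -m creep 'ROWS' [FORCE]. ROWS is a JSON object of lists of equal length, an entry for each row: "translation": the shift along the tool's x, y, z in units of 0.08 m (1.0 is 0.08 m), a list of three; "turn": the turn, a rotation vector about the tool's x, y, z in units of 180 degrees (1.0 is 180 degrees), a list of three; "grip": the opening, from 0 (shut) to 1 (fully open). In form: {"translation": [[x, y, z], ...], "turn": [[ax, ay, az], ...], "grip": [grip, ...]}. A call has 1 to 5 rows; each row shifts and turns the commanded pose from where the row before left it, along the tool's axes as they then stand; what a row does not reach is not made up. A row lasts 1/8 s, in which the tool goes at most 62.5 mm and 10.7 degrees, less where a joint would pass 70% of its speed; a pose out of reach is approached as far as the arm can. A call with a number of a shift or a turn outside -1 to 1 is refused whole. A call with a gripper value outside its range is refused whole. The fingers move at their own pace and stop on an object; FORCE is the grip in N (left out, the last holds). Time passes only in rows, so rows that do not move let the fingers close. It gives the time, the measured TCP pose, the force, the opening and the grip force at its end, in the units of the state.
- env.get_obs(): the state, without advancing time (a new reading comes with each control period).
- env.read_camera(name): name is "side" or "top" or "wrist"; returns a dict with "frame" (480x640x3 uint8, red, green, blue), "z_map" (480x640 float32, m along the optical axis (not along the pixel's ray), 0 where there is no reading), "K" (3x3 intrinsics, pixels), "rvec" (rotation vector, rad) and "tvec" (3), from world to camera coordinates, as OpenCV has them. Camera axes: x right, y down, z forward; pixel columns grow to the right and rows downward; lengths in m; the calibration is good to about 2 mm. A picture is of the moment at which its call begins.
- env.sign_off(): hands the job in; it is judged then, once.
The state is a dict: "time_s": time; "qpos": joint angles; "joint_velocities": joint speeds; "effort": joint torques, N m; "tool_pos": TCP position; "tool_rot": TCP orientation; "force": force on the tool from outside, world axes, zero at the start; "wrist_torque": the same for the moment, N m; "grip_width": finger opening in m; "grasp_force": force on a finger pad.
Only numpy, scipy, OpenCV 4.12 (cv2) and the standard library are available. Lean on these libraries where they do the work, as an engineer would, in place of code of your own. Each camera call takes 0.05 s, during which the arm holds its last target. There are 200 camera calls.

## Working session

There is one attempt and no reset: what is moved stays moved. The work goes in short steps, Python scripts to look and compute and a shell command to move; the robot and the scene stay as the last step left them, time stands still between calls to the robot, and variables do not carry over. Pictures are saved under pics/ and viewed, at most 10 in all, crops included, and the job is handed in when it is done.

```bash
mkdir -p pics; ls; cat > h.py <<'E'
import numpy as np, cv2
from cell import env
from scipy.spatial.transform import Rotation as Ro
def cam(n):
    c=env.read_camera(n); R=cv2.Rodrigues(np.array(c["rvec"],float))[0]; t=np.array(c["tvec"],float).ravel()
    return c["frame"],c["z_map"],np.array(c["K"]),R,t
def cloud(z,K,R,t):
    v,u=np.mgrid[:480,:640]; P=np.stack([(u-K[0,2])/K[0,0]*z,(v-K[1,2])/K[1,1]*z,z],-1)
    return (P-t)@R
E
python3 - <<'E'
from h import *
for n in("top","side"):
    f,z,K,R,t=cam(n); cv2.imwrite(f"pics/{n}0.png",f[:,:,::-1]); np.savez(f"{n}0.npz",f=f,z=z,K=K,R=R,t=t); print(n,-R.T@t,R[2])
o=env.get_obs(); print(o, env.grip_point_offset)
E
```

```text
pics
top [ 0.40982137 -0.01274911  1.11511968] [ 1.71186279e-01  8.06131052e-04 -9.85238351e-01]
side [ 0.33116491 -0.52834198  0.74016731] [ 0.29123803  0.61332279 -0.73417679]
{'time_s': 0.1, 'qpos': array([-64.56850851,  18.43583157,  -4.01559052,  83.17011485,
         1.29496955,  78.5412391 ,  -3.25967284]), 'joint_velocities': array([ 0.06051358, -0.03350312, -0.00575703, -0.11907786, -0.11323838,
       -0.00331586, -0.03604055]), 'effort': array([-3.58761854e-04, -4.92571378e+01, -4.05850494e-01, -3.13396990e+01,
       -6.40678732e-02,  3.96350620e-02,  8.69436985e-05]), 'tool_pos': array([0.2706558 , 0.5904017 , 0.22154005]), 'tool_rot': array([-1.79898049e+02,  5.53506811e-03,  1.55378534e+02]), 'force': array([-0.30996479, -0.32210265, -0.99549147]), 'wrist_torque': array([-0.01657318, -0.02043088,  0.00591611]), 'grasp_force': 0.0, 'grip_width': 0.08684837050965964} 0.0187
```

View pics/top0.png

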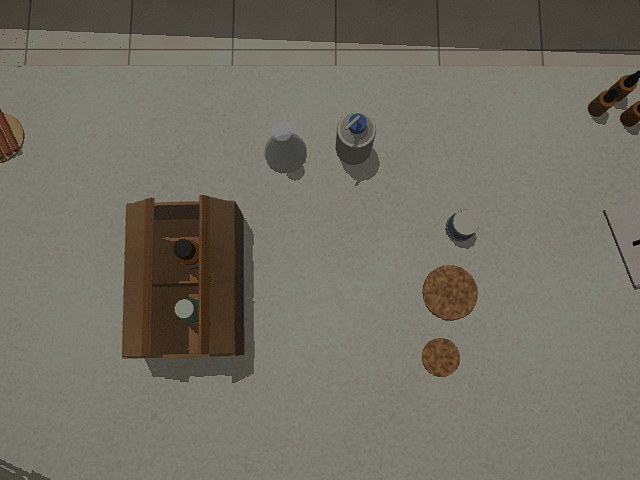

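View pics/side0.png

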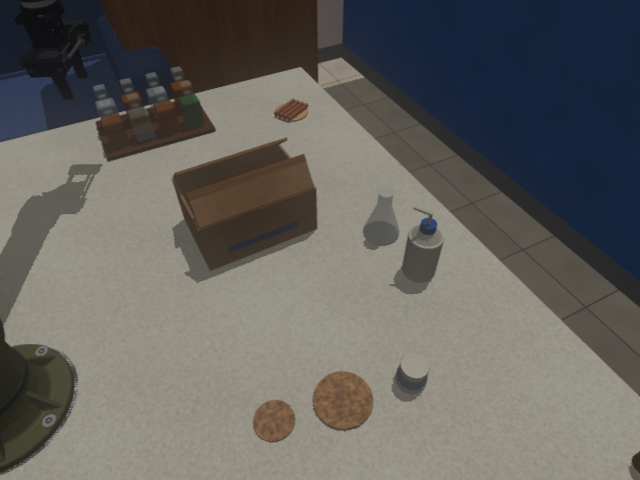

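The top view shows the carton at (185,280) with its long axis near world x, the amber bottle with the black cap at (184,250) on the far side, and the green one at (184,309). The large coaster is at (450,292), the jar at (461,225), and the small look-alike at (441,357).

```bash
python3 - <<'E'
from h import *
d=np.load("top0.npz"); f,z,K,R,t=[d[k] for k in("f","z","K","R","t")]
P=cloud(z,K,R,t)
# flaps
for n,(u0,u1) in dict(L=(120,156),R=(196,250)).items():
    m=np.zeros((480,640),bool); m[190:365,u0:u1]=1; m&=(P[...,2]>0.121)&(z>0)
    Q=P[m]; c=Q.mean(0); 
    A=np.c_[Q[:,:2],np.ones(len(Q))]; 
    for _ in range(4):
        s=np.linalg.lstsq(A,Q[:,2],rcond=None)[0]; r=abs(A@s-Q[:,2]); k=r<0.005; Q=Q[k];A=A[k]
    print(n,len(Q),"slope",s,"angle",np.arctan(np.hypot(*s[:2])), "dir yaw",np.degrees(np.arctan2(s[1],s[0])))
    print(np.percentile(Q,[0.5,50,99.5],axis=0).round(4))
    rect=cv2.minAreaRect(Q[:,:2].astype(np.float32)*1000); print(rect); print(cv2.boxPoints(rect))
hsv=cv2.cvtColor(f,cv2.COLOR_RGB2HSV)
# coaster
for (u,v) in((450,292),(441,357)):
    m=np.zeros((480,640),np.uint8); cv2.circle(m,(u,v),38,1,-1); m[(hsv[...,1]<80)]=0
    c=P[m>0]; (x,y),r=cv2.minEnclosingCircle(c[:,:2].astype(np.float32)); print("coaster",c.mean(0),x,y,r)
for n,(u,v) in dict(amber=(184,248),green=(184,308),jar=(461,225)).items():
    q=P[v-14:v+14,u-14:u+14].reshape(-1,3); top=q[(q[:,2]>q[:,2].max()-.006)]; print(n,len(top),np.median(top,0),np.ptp(top,0), (top.max(0)+top.min(0))/2)
E
```

```text
L 4261 slope [ 0.02164135 -0.81776473  0.36335273] angle 0.6856511697710121 dir yaw -88.48407634916983
[[0.3962 0.2463 0.1243]
 [0.5143 0.2745 0.1501]
 [0.6397 0.3057 0.1717]]
((516.5487060546875, 275.7064514160156), (249.77120971679688, 58.81032943725586), 1.5919504165649414)
[[390.8944  301.6308 ]
 [392.5282  242.84317]
 [642.203   249.7821 ]
 [640.5692  308.56973]]
R 5084 slope [-0.0364466   1.26911668 -0.01593931] angle 0.9036468630395513 dir yaw 91.64497290148542
[[0.4007 0.1238 0.1236]
 [0.5174 0.1489 0.1541]
 [0.6431 0.1731 0.181 ]]
((520.0349731445312, 148.71197509765625), (249.65365600585938, 46.90250015258789), 1.9488469362258911)
[[394.48285  167.90465 ]
 [396.07782  121.029274]
 [645.5871   129.5193  ]
 [643.9921   176.39468 ]]
coaster [ 0.50618917 -0.24629004  0.01193889] 0.4668160676956177 -0.15379975736141205 0.15223048627376556
coaster [ 0.39171491 -0.22652828  0.00823615] 0.39985352754592896 -0.13709300756454468 0.12484279274940491
amber 4 [ 0.40982137 -0.01274911  1.11511968] [0. 0. 0.] [ 0.40982137 -0.01274911  1.11511968]
green 5 [ 0.40982137 -0.01274911  1.11511968] [0. 0. 0.] [ 0.40982137 -0.01274911  1.11511968]
jar 1 [ 0.40982137 -0.01274911  1.11511968] [0. 0. 0.] [ 0.40982137 -0.01274911  1.11511968]
```

```bash
cat >> h.py <<'E'
def ray(u,v,K,R,t,z):
    d=R.T@np.linalg.inv(K)@np.array([u,v,1.]); C=-R.T@t; return C+d*(z-C[2])/d[2]
E
python3 - <<'E'
from h import *
d=np.load("top0.npz"); f,z,K,R,t=[d[k] for k in("f","z","K","R","t")]
P=cloud(z,K,R,t); P[z<=0]=-1
hsv=cv2.cvtColor(f,cv2.COLOR_RGB2HSV)
for (u,v) in((450,292),(441,357)):
    m=np.zeros((480,640),np.uint8); cv2.circle(m,(u,v),36,1,-1); m[(hsv[...,1]<80)]=0
    cs=max(cv2.findContours(m,0,2)[0],key=cv2.contourArea); e=cv2.fitEllipse(cs); print("coaster",e,ray(*e[0],K,R,t,.006), e[1][0]/K[0,0]*1.12/2)
for n,(u,v) in dict(amber=(184,248),green=(184,308),jar=(463,222),flask=(281,131),wash=(356,128)).items():
    q=P[v-16:v+16,u-16:u+16].reshape(-1,3); h=np.percentile(q[:,2],97) ; 
    if n in("amber","green"): q=q[(q[:,2]<.113)]; h=.109
    top=q[(q[:,2]>h-.007)]; print(n,len(top),np.median(top,0).round(4),np.ptp(top,0).round(3), ((top.max(0)+top.min(0))/2).round(4), ray(u,v,K,R,t,.11))
E
python3 -m creep '{"translation":[[0,0,0],[0,0,0],[0,0,0],[0,0,0],[0,0,0]],"turn":[[0,0,0.059],[0,0,0.059],[0,0,0.059],[0,0,0.059],[0,0,0.059]],"grip":[0,0,0,0,0]}' 20
```

```text
coaster ((449.7477111816406, 292.19952392578125), (53.250816345214844, 55.07139587402344), 134.1156005859375) [ 0.50661464 -0.24748005  0.006     ] 0.04852508629042088
coaster ((440.3742980957031, 356.9734191894531), (36.85264587402344, 38.043888092041016), 146.42929077148438) [ 0.39172517 -0.22694038  0.006     ] 0.03358216725682189
amber 289 [0.5699 0.2136 0.1093] [0.031 0.031 0.011] [0.57   0.2141 0.1076] [0.56982111 0.21214285 0.11      ]
green 304 [0.4708 0.2081 0.1093] [0.031 0.031 0.011] [0.4702 0.2083 0.1075] [0.47087728 0.20819835 0.11      ]
jar 525 [ 0.626  -0.2693  0.0543] [0.044 0.045 0.009] [ 0.6264 -0.2696  0.0548] [ 0.61471237 -0.25157633  0.11      ]
flask 350 [0.7701 0.0532 0.1202] [0.035 0.036 0.011] [0.7701 0.0525 0.1208] [0.77305783 0.0540833  0.11      ]
wash 72 [ 0.7685 -0.0647  0.1652] [0.027 0.025 0.013] [ 0.7693 -0.0655  0.1656] [ 0.77870067 -0.07440878  0.11      ]
time_s: 0.72
tool_pos: [0.2707, 0.5906, 0.2219]
tool_rot: [-180.0, 0.1, 101.9]
force: [-0.2, -0.1, 0.3]
grip_width: 0.045
grasp_force: 0.0
```

```bash
python3 -m creep '{"translation":[[-0.3,0.2,0],[-0.55,0.33,0],[-0.55,0.33,0],[-0.55,0.33,0],[-0.55,0.33,0]],"turn":[[0,0,0.057],[0,0,0],[0,0,0],[0,0,0],[0,0,0]],"grip":[0,0,0,0,0]}'
python3 -m creep '{"translation":[[-0.55,0.33,0],[-0.55,0.33,0],[-0.55,0.33,0],[-0.4,0.3,0],[0,0,0]],"turn":[[0,0,0],[0,0,0],[0,0,0],[0,0,0],[0,0,0]],"grip":[0,0,0,0,0]}'
```

```text
time_s: 1.35
tool_pos: [0.4039, 0.397, 0.2222]
tool_rot: [-180.0, 0.0, 92.0]
force: [0.9, 0.3, 0.9]
grip_width: 0.0017
grasp_force: 0.0
time_s: 1.98
tool_pos: [0.5143, 0.2341, 0.2224]
tool_rot: [180.0, 0.1, 91.6]
force: [-1.2, -0.2, -0.2]
grip_width: 0.0003
grasp_force: 0.0
```

```bash
python3 -m creep '{"translation":[[-0.3,0.03,0],[0,0,0.48],[0,0,0.48],[0,0,0],[0.2,0,0]],"turn":[[0,0,0],[0,0,0],[0,0,0],[0,0,0],[0,0,0]],"grip":[0,0,0,0,0]}'
python3 -m creep '{"translation":[[0.25,0,0],[0.25,0,0],[0.2,0,0],[0.15,0,0],[0.1,0,0]],"turn":[[0,0,0],[0,0,0],[0,0,0],[0,0,0],[0,0,0]],"grip":[0,0,0,0,0]}'
```

```text
time_s: 2.6
tool_pos: [0.5157, 0.2308, 0.1472]
tool_rot: [179.9, -0.0, 91.9]
force: [0.1, 1.3, 1.1]
grip_width: 0.0004
grasp_force: 0.0
time_s: 3.22
tool_pos: [0.5119, 0.308, 0.1459]
tool_rot: [180.0, 0.0, 92.1]
force: [0.7, -3.3, -0.4]
grip_width: 0.0002
grasp_force: 1.0
```

```bash
python3 -m creep '{"translation":[[0.12,0,0],[0,0,0]],"turn":[[0,0,0],[0,0,0]],"grip":[0,0]}'
cat >> h.py <<'E'
def flap(P,xm,yh,s):  # s=+1 left(+y): angle from points near hinge line, z>.128
    Q=P[(abs(P[...,0]-xm)<.115)&(abs(P[...,1]-yh)<.075)&(P[...,2]>.13)&(P[...,2]<.2)]
    return Q
E
python3 - <<'E'
from h import *
f,z,K,R,t=cam("top"); cv2.imwrite("pics/top1.png",cv2.resize(f[150:400,80:300,::-1],None,fx=2,fy=2))
f,z,K,R,t=cam("side"); cv2.imwrite("pics/side1.png",f[:,:,::-1])
E
```

```text
time_s: 3.48
tool_pos: [0.5109, 0.3179, 0.1453]
tool_rot: [-179.9, -0.1, 92.1]
force: [0.0, 0.3, -1.0]
grip_width: 0.0006
grasp_force: 0.0
```

View pics/side1.png

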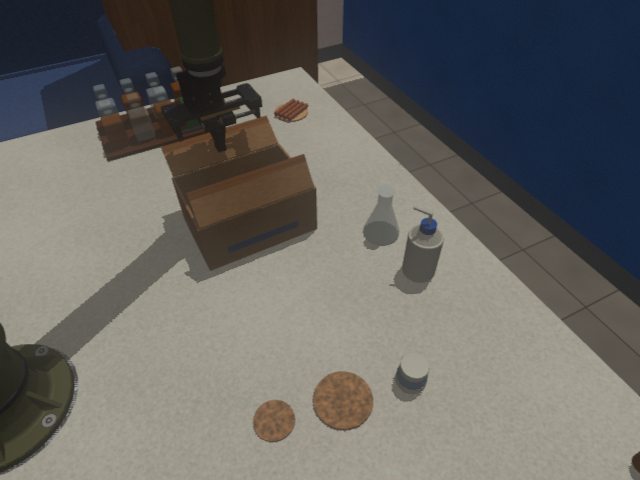

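The side view shows the left flap (220,148) folded back well past upright with the fingertip at its base. Now I'll push the right one.

```bash
python3 -m creep '{"translation":[[-0.4,0,0],[-0.5,0,0],[-0.4,0,0],[-0.25,0,0],[-0.25,0,0]],"turn":[[0,0,0.003],[0,0,0],[0,0,0],[0,0,0],[0,0,0]],"grip":[0,0,0,0,0]}'
python3 -m creep '{"translation":[[-0.25,0,0],[-0.2,0,0],[-0.15,0,0],[-0.13,0,0],[0,0,0]],"turn":[[0,0,0],[0,0,0],[0,0,0],[0,0,0],[0,0,0]],"grip":[0,0,0,0,0]}'
```

```text
time_s: 4.2
tool_pos: [0.5161, 0.173, 0.1463]
tool_rot: [179.9, -0.2, 91.5]
force: [0.5, 1.4, 1.4]
grip_width: 0.0002
grasp_force: 1.1
time_s: 4.82
tool_pos: [0.5175, 0.112, 0.1457]
tool_rot: [-180.0, 0.1, 91.4]
force: [0.1, -0.4, 0.6]
grip_width: 0.0003
grasp_force: 0.0
```

```bash
python3 -m creep '{"translation":[[0.1,0,-0.1],[0.2,0.1,-0.6],[0.4,0.2,-0.6],[0.4,0.2,0],[0.2,0.15,0]],"turn":[[0,0,0],[0,0,0],[0,0,0],[0,0,0],[0,0,0]],"grip":[0,0,0.5,1,1]}'
python3 - <<'E'
from h import *
for n in("side","top","wrist"):
    f,z,K,R,t=cam(n); np.savez(n+"2.npz",f=f,z=z,K=K,R=R,t=t); cv2.imwrite(f"pics/{n}2.png",f[:,:,::-1])
    P=cloud(z,K,R,t); P[z<=0]=-1
    e=np.array([np.cos(.028),np.sin(.028)]); nn=np.array([-e[1],e[0]])
    D=P[...,:2]-np.array([.517,.215]); a=D@e; b=D@nn
    for s in(1,-1):
        m=(abs(a)<.11)&(s*b>.09)&(s*b<.155)&(P[...,2]>.13)&(P[...,2]<.195)
        if m.sum()>50:
            q=np.c_[s*b[m],P[...,2][m]]
            vx,vy,x0,y0=cv2.fitLine(q.astype(np.float32),cv2.DIST_HUBER,0,.001,.001).ravel(); print(n,s,m.sum(),"angle",np.pi-np.arctan(abs(vy/vx)),q.max(0))
E
python3 -c "
import cv2,numpy as np
a=cv2.imread('pics/side2.png');b=cv2.imread('pics/wrist2.png')
cv2.imwrite('pics/m2.png',np.hstack([a[60:300,120:440],cv2.resize(b,(320,240))]))"
```

```text
time_s: 5.45
tool_pos: [0.5669, 0.2227, 0.2508]
tool_rot: [179.9, -0.1, 91.7]
force: [-0.1, 0.1, 0.3]
grip_width: 0.0228
grasp_force: 0.0
side 1 2699 angle 2.5216243 [0.14857072 0.16844472]
side -1 1019 angle 2.5827706 [0.14777405 0.16712104]
top -1 4415 angle 2.5469282 [0.14694048 0.16817946]
wrist 1 29477 angle 2.5215812 [0.14850226 0.16922034]
wrist -1 2859 angle 2.5492601 [0.12926368 0.15786495]
```

View pics/m2.png

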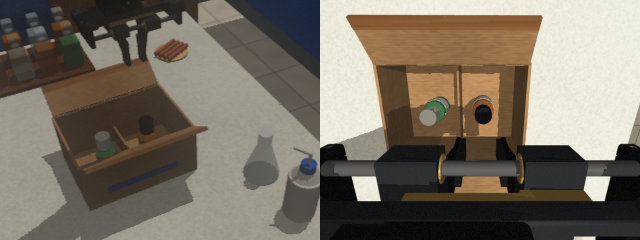

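Both flaps lean out at about 2.5 rad. The wrist view shows the black cap at about (326,230), full scale. I'll refine its position.

```bash
python3 - <<'E'
from h import *
for n in("wrist","side"):
    d=np.load(n+"2.npz"); f,z,K,R,t=[d[k] for k in("f","z","K","R","t")]
    P=cloud(z,K,R,t); P[z<=0]=-1
    for c in((.570,.2138),(.4705,.2082)):
        m=(np.hypot(P[...,0]-c[0],P[...,1]-c[1])<.03)&(P[...,2]>.105)&(P[...,2]<.118); q=P[m]; print(n,len(q),np.median(q,0).round(4),((q.max(0)+q.min(0))/2).round(4),np.ptp(q,0).round(3)) if len(q) else 0
print(env.get_obs()["tool_pos"],env.get_obs()["grip_width"])
E
```

```text
wrist 944 [0.571  0.2168 0.1105] [0.5709 0.2159 0.1093] [0.031 0.031 0.008]
wrist 967 [0.472  0.2109 0.1105] [0.4715 0.2099 0.1091] [0.031 0.031 0.008]
side 137 [0.5686 0.212  0.1101] [0.5689 0.2144 0.1093] [0.031 0.033 0.008]
side 144 [0.4692 0.2061 0.1102] [0.4693 0.2091 0.1099] [0.03  0.033 0.009]
[0.56642019 0.22040257 0.24948085] 0.03464181939525012
```

```bash
python3 -m creep '{"translation":[[-0.07,0.045,0],[0,0,0.3],[0,0,0.4],[0,0,0.4],[0,0,0.3]],"turn":[[0,0,0],[0,0,0],[0,0,0],[0,0,0],[0,0,0]],"grip":[1,1,1,1,1]}'
```

```text
time_s: 6.22
tool_pos: [0.57, 0.2115, 0.1367]
tool_rot: [-180.0, 0.0, 91.4]
force: [0.9, -0.7, 1.6]
grip_width: 0.0829
grasp_force: 0.0
```

```bash
python3 -m creep '{"translation":[[0.04,0,0.25],[0,0,0.25],[0,0,0.15],[0,0,0.05],[0,0,0]],"turn":[[0,0,0],[0,0,0],[0,0,0],[0,0,0],[0,0,0]],"grip":[1,1,1,1,1]}'
python3 -m creep '{"translation":[[0,0,0],[0,0,0],[0,0,0],[0,0,0],[0,0,0]],"turn":[[0,0,0],[0,0,0],[0,0,0],[0,0,0],[0,0,0]],"grip":[0,0,0,0,0]}' 15
```

```text
time_s: 6.85
tool_pos: [0.5707, 0.2167, 0.082]
tool_rot: [180.0, -0.0, 91.5]
force: [0.1, 0.7, -0.2]
grip_width: 0.0873
grasp_force: 0.0
time_s: 7.48
tool_pos: [0.5704, 0.2167, 0.0818]
tool_rot: [180.0, -0.0, 91.5]
force: [-0.8, 0.1, 0.6]
grip_width: 0.0454
grasp_force: 0.0
```

```bash
python3 -m creep '{"translation":[[0,0,0],[0,0,0],[0,0,0],[0,0,0],[0,0,0]],"turn":[[0,0,0],[0,0,0],[0,0,0],[0,0,0],[0,0,0]],"grip":[0,0,0,0,0]}' 25
python3 -m creep '{"translation":[[0,0,-0.05],[0,0,-0.15],[0,0,-0.2],[0,0,-0.2],[0,0,-0.2]],"turn":[[0,0,0],[0,0,0],[0,0,0],[0,0,0],[0,0,0]],"grip":[0,0,0,0,0]}'
```

```text
time_s: 8.1
tool_pos: [0.5704, 0.2167, 0.0817]
tool_rot: [180.0, -0.0, 91.5]
force: [0.1, -0.2, -0.1]
grip_width: 0.0311
grasp_force: 25.0
time_s: 8.72
tool_pos: [0.5707, 0.2168, 0.1475]
tool_rot: [179.9, -0.0, 91.5]
force: [-0.0, -0.5, -1.5]
grip_width: 0.0316
grasp_force: 25.0
```

```bash
python3 -m creep '{"translation":[[0,0,-0.3],[0,0,-0.4],[0,0,-0.45],[0,0,-0.45],[0,0,-0.3]],"turn":[[0,0,0],[0,0,0],[0,0,0],[0,0,0],[0,0,0]],"grip":[0,0,0,0,0]}'
python3 -m creep '{"translation":[[-0.1,0,0],[-0.2,-0.02,0],[-0.3,-0.03,0],[-0.4,-0.04,0],[-0.4,-0.04,0]],"turn":[[0,0,0],[0,0,0],[0,0,0],[0,0,0],[0,0,0]],"grip":[0,0,0,0,0]}'
python3 - <<'E'
from h import *
f,z,K,R,t=cam("side"); cv2.imwrite("pics/side3.png",f[:,:,::-1])
E
```

```text
time_s: 9.35
tool_pos: [0.5708, 0.2167, 0.3009]
tool_rot: [179.8, -0.1, 91.5]
force: [-0.4, 0.5, -1.2]
grip_width: 0.0311
grasp_force: 25.0
time_s: 9.98
tool_pos: [0.5621, 0.1011, 0.2968]
tool_rot: [-179.9, 0.1, 91.4]
force: [0.6, 1.2, -0.8]
grip_width: 0.0313
grasp_force: 25.0
```

View pics/side3.png

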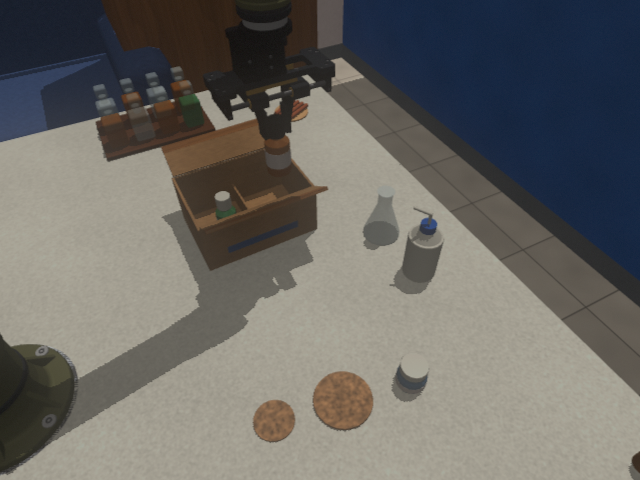

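The amber bottle hangs upright in the gripper at (277,150), the green one is still in the carton at (224,205), and both flaps lean out. I'll carry on to the coaster.

```bash
python3 -m creep '{"translation":[[-0.4,-0.075,0],[-0.45,-0.085,0],[-0.45,-0.085,0],[-0.45,-0.085,0],[-0.45,-0.085,0]],"turn":[[0,0,0],[0,0,0],[0,0,0],[0,0,0],[0,0,0]],"grip":[0,0,0,0,0]}'
python3 -m creep '{"translation":[[-0.45,-0.085,0],[-0.45,-0.085,0],[-0.4,-0.08,0],[-0.3,-0.06,0],[-0.2,-0.04,0]],"turn":[[0,0,0],[0,0,0],[0,0,0],[0,0,0],[0,0,0]],"grip":[0,0,0,0,0]}'
```

```text
time_s: 10.65
tool_pos: [0.5328, -0.0751, 0.297]
tool_rot: [-179.9, -0.0, 91.4]
force: [0.5, -1.0, -0.4]
grip_width: 0.0314
grasp_force: 25.0
time_s: 11.28
tool_pos: [0.5082, -0.2194, 0.2972]
tool_rot: [-179.9, -0.0, 91.3]
force: [-0.6, 0.3, -1.0]
grip_width: 0.0313
grasp_force: 25.0
```

```bash
python3 -m creep '{"translation":[[-0.15,0,0.2],[-0.1,0,0.4],[0,0,0.4],[0,0,0.4],[0,0,0.3]],"turn":[[0,0,0],[0,0,0],[0,0,0],[0,0,0],[0,0,0]],"grip":[0,0,0,0,0]}'
python3 -m creep '{"translation":[[0,0,0.3],[0,0,0.2],[0,0,0.1],[0,0,0]],"turn":[[0,0,0],[0,0,0],[0,0,0],[0,0,0]],"grip":[0,0,0,0]}'
python3 - <<'E'
from h import *
f,z,K,R,t=cam("side"); cv2.imwrite("pics/side4.png",cv2.resize(f[230:470,200:500,::-1],None,fx=2,fy=2))
o=env.get_obs(); print(o["tool_pos"],o["grip_width"])
E
```

```text
time_s: 11.9
tool_pos: [0.5095, -0.2359, 0.1588]
tool_rot: [-179.8, -0.1, 91.5]
force: [1.2, 0.3, -1.0]
grip_width: 0.0314
grasp_force: 25.0
time_s: 12.4
tool_pos: [0.5103, -0.2369, 0.1134]
tool_rot: [-180.0, -0.0, 91.5]
force: [-0.5, 0.0, -0.8]
grip_width: 0.0315
grasp_force: 25.0
[ 0.51074661 -0.23711062  0.11405799] 0.03162028442707283
```

View pics/side4.png

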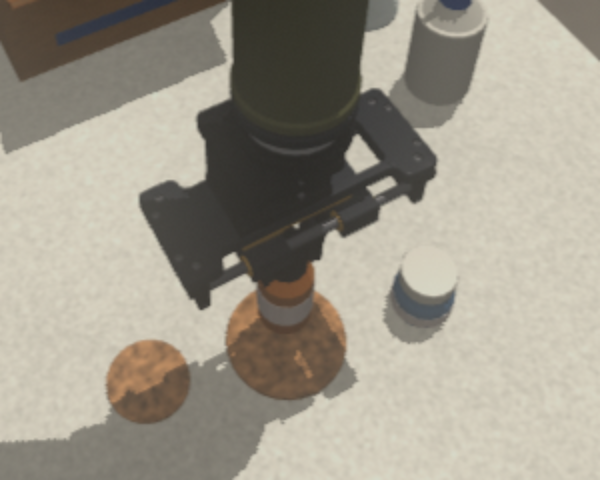

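The bottle is above the coaster, upright, and about 1 cm short in y; the jar at right is clear. I'll correct the offset and lower gently.

```bash
python3 -m creep '{"translation":[[-0.13,-0.05,0],[0,0,0],[0,0,0.15],[0,0,0.1],[0,0,0.08]],"turn":[[0,0,0],[0,0,0],[0,0,0],[0,0,0],[0,0,0]],"grip":[0,0,0,0,0]}'
python3 -m creep '{"translation":[[0,0,0.02],[0,0,0.01],[0,0,0]],"turn":[[0,0,0],[0,0,0],[0,0,0]],"grip":[0,0,0]}'
```

```text
time_s: 13.08
tool_pos: [0.5064, -0.2471, 0.0863]
tool_rot: [-179.9, -0.0, 91.5]
force: [-0.8, 0.7, -0.6]
grip_width: 0.0312
grasp_force: 25.0
time_s: 13.45
tool_pos: [0.5069, -0.2476, 0.0851]
tool_rot: [180.0, 0.0, 91.5]
force: [-0.1, -0.1, -1.8]
grip_width: 0.0312
grasp_force: 25.0
```

```bash
python3 -m creep '{"translation":[[0,0,0.015],[0,0,0],[0,0,0]],"turn":[[0,0,0],[0,0,0],[0,0,0]],"grip":[0,0,0]}'
python3 -m creep '{"translation":[[0,0,0.015],[0,0,0],[0,0,0]],"turn":[[0,0,0],[0,0,0],[0,0,0]],"grip":[0,0,0]}'
```

```text
time_s: 13.82
tool_pos: [0.5068, -0.2475, 0.0838]
tool_rot: [180.0, -0.0, 91.5]
force: [0.5, -0.3, -2.0]
grip_width: 0.0315
grasp_force: 25.0
time_s: 14.2
tool_pos: [0.5069, -0.2476, 0.0827]
tool_rot: [180.0, 0.0, 91.5]
force: [-0.6, -0.3, 0.5]
grip_width: 0.0311
grasp_force: 25.0
```

```bash
python3 -m creep '{"translation":[[0,0,0],[0,0,0],[0,0,0],[0,0,0],[0,0,0]],"turn":[[0,0,0],[0,0,0],[0,0,0],[0,0,0],[0,0,0]],"grip":[0.4,0.5,0.6,0.7,0.8]}'
python3 -m creep '{"translation":[[0,0,0],[0,0,0],[0,0,-0.1],[0,0,-0.3],[0,0,-0.4]],"turn":[[0,0,0],[0,0,0],[0,0,0],[0,0,0],[0,0,0]],"grip":[0.8,0.8,0.8,0.8,0.8]}'
python3 -m creep '{"translation":[[0,0,-0.4],[0,0,-0.4],[0,0,-0.4],[0,0,-0.2],[0,0,0]],"turn":[[0,0,0],[0,0,0],[0,0,0],[0,0,0],[0,0,0]],"grip":[0.8,0.8,0.8,0.8,0.8]}'
python3 - <<'E'
from h import *
f,z,K,R,t=cam("side"); cv2.imwrite("pics/side5.png",f[:,:,::-1])
E
```

```text
time_s: 14.82
tool_pos: [0.5067, -0.2475, 0.0825]
tool_rot: [180.0, -0.0, 91.5]
force: [-0.2, 0.6, -0.2]
grip_width: 0.0633
grasp_force: 0.0
time_s: 15.45
tool_pos: [0.5062, -0.2474, 0.1472]
tool_rot: [-179.9, -0.0, 91.5]
force: [0.6, -0.1, 0.5]
grip_width: 0.0698
grasp_force: 0.0
time_s: 16.08
tool_pos: [0.5072, -0.2478, 0.2595]
tool_rot: [179.9, 0.0, 91.5]
force: [-1.0, 0.0, -0.8]
grip_width: 0.0695
grasp_force: 0.0
```

View pics/side5.png

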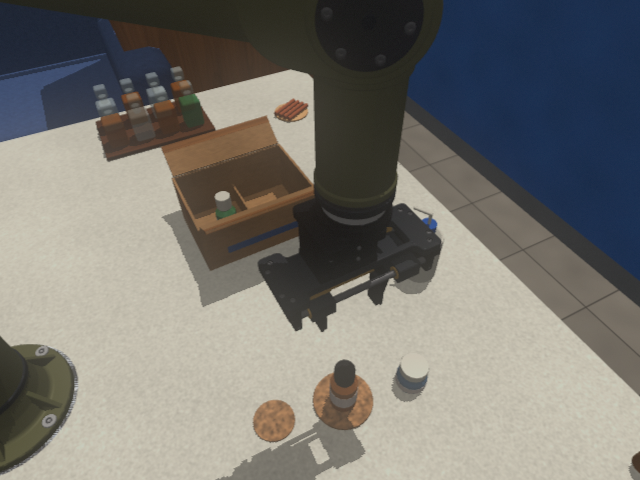

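The amber bottle stands upright in the middle of the large coaster at (343,395). The flaps are open, the green bottle is in place and the jar hasn't moved.

```bash
python3 -c "
from cell import env
print(env.sign_off())"
```

```text
the job is handed in; nothing more can be done
None
```

The job is handed in: both flaps are folded back to about 2.5 rad and the amber bottle stands upright and released on the larger coaster, with the green bottle still in the carton and nothing else seen to have moved (about 16 s used).

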